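# Transfer the furniture feet to the finishing rack in reverse order

## Task

Move the four wooden furniture feet from the trays on the plywood work board to the empty dark rack, in the reverse order, because the finisher works from the other side of the bench: the foot now at the left end goes into the bay at the right end, and so on, until the one now at the right end stands at the left end. Set each foot down gently, without dropping it, so that it stands upright and flat on the floor of its own bay, and leave all four standing there.

Things in the scene. Friction and masses are not known exactly. Their poses are not given: they have to be found in the camera images.
- bun_mid (a point): Loose wooden furniture foot, brown wood. A plump bun foot like a flattened ball: underside 38 mm across, 54 mm across at mid-height (straight-sided there from 22 to 42 mm up), 64 mm tall. This point is on its upright axis, half-way up; its z axis points up. Mass about 100 g.
- column_mid (a point): Loose wooden furniture foot, brown wood. A plain straight column foot: cylinder 36 mm in diameter, 66 mm tall. This point is on its upright axis, half-way up; its z axis points up. Mass about 70 g.
- block_mid (a point): Loose wooden furniture foot, brown wood. A square block foot: plinth 46 mm square and 14 mm high, above it a square body 40 mm across the flats, 60 mm tall in all; its flat sides stand parallel to its tray within 0.1 rad. This point is on its upright axis, half-way up; its z axis points up. Mass about 90 g.
- finial_mid (a point): Loose wooden furniture foot, brown wood. A finial foot: base disc 48 mm across and 12 mm thick, slim stem 20 mm across from 16 to 62 mm up, small 28 mm ball-like top above, 84 mm tall. This point is on its upright axis, half-way up; its z axis points up. Mass about 60 g.
- tray0: Square pale tray where the bun stands at the start, one of four alike fixed in a row, 82 mm apart, on the plywood board; their order varies. 78 mm square, 68 mm inside, floor 5 mm thick, rim 6 mm above the floor. Origin: centre of its underside, 18 mm above the bench; y points along the row to the robot's left, x away from the robot (up to 0.12 rad askew).
- tray1: Square pale tray where the column stands at the start, one of four alike fixed in a row, 82 mm apart, on the plywood board; their order varies. 78 mm square, 68 mm inside, floor 5 mm thick, rim 6 mm above the floor. Origin: centre of its underside, 18 mm above the bench; y points along the row to the robot's left, x away from the robot (up to 0.12 rad askew).
- tray2: Square pale tray where the block stands at the start, one of four alike fixed in a row, 82 mm apart, on the plywood board; their order varies. 78 mm square, 68 mm inside, floor 5 mm thick, rim 6 mm above the floor. Origin: centre of its underside, 18 mm above the bench; y points along the row to the robot's left, x away from the robot (up to 0.12 rad askew).
- tray3: Square pale tray where the finial stands at the start, one of four alike fixed in a row, 82 mm apart, on the plywood board; their order varies. 78 mm square, 68 mm inside, floor 5 mm thick, rim 6 mm above the floor. Origin: centre of its underside, 18 mm above the bench; y points along the row to the robot's left, x away from the robot (up to 0.12 rad askew).
- rack: Fixed, empty dark wooden rack with grey felt in its bays, 78 x 333 mm, in front of or behind the plywood board: a row of four bays, 68 mm square inside, floor 23 mm above the bench, walls 6 mm above the floor. Origin: centre of its underside, on the bench; y runs along the row to the robot's left, x away from the robot (up to 0.12 rad askew). Bay centres: x = 0, y = -123, -41, +41, +123 mm.
Mind the look-alikes: they are no part of the job. What is shaped like the part that bears bun_mid but blue, purple or yellow is not meant.

How it is judged:
By the outcome, as a careful person would: the job done as asked, in the order asked, and still so for the second after the job is handed in, with the robot touching nothing.
It also fails if it takes over 99 s, if anything falls off the work surface, if the arm or the gripper's body presses on something with over 40 N, if the wrist force passes 120 N, or if a joint passes its speed limit or range.

## Robot

A 6-joint arm with a two-finger parallel gripper is mounted at the origin on the work surface. World frame = base frame: x ahead of the robot, y to its left, z up, the work surface at z = 0. Lengths are in m, angles in rad, forces in N, time in s.
With the tool pointing down it reaches from about 0.375 to 0.9 m from the base axis. Payload 3.1 kg.
Tool frame: the origin (TCP) lies midway between the tips of the shut fingers; the grasp point (between the pads) lies 19 mm behind it (grip_depth is the distance from the TCP to the grasp point, in m); y points along the fingers, z is the direction in which the jaws open and shut, and the axes are right-handed (so a half turn about y gives the same grasp; the last joint's range is limited). The gripper opens to 85 mm and grips with 20 to 120 N. Pads are 22 mm wide; open, the fingers measure 114 mm over their backs; the gripper's body (76 mm by 85 mm) begins 54 mm behind the grasp point. The pads swing forward as they close: fully open they stand 13 mm farther back than shut.
Start: joints at [-1.452, 0.527, 1.433, -0, 1.181, -0.178], TCP at [0.183, -0.598, 0.231] pointing down, gripper open.
Joint ranges: [-3.08, 3.08], [-0.75, 2.2], [0.22, 2.44], [-1.43, 4.57], [0, 2.65], [-2.85, 2.85]. Speed limits (rad/s): [2.79, 2.79, 3.14, 3.14, 3.14, 3.14].

## Interface

Orientations are given as a unit quaternion [x, y, z, w].
In Python, from station import sense, snapshot, camera_model, sign_off, grip_depth gives the robot as it stands.
- The arm moves only by the tool play_rows, never from a script. Its argument "deltas" is a list of rows, each a list of 6 numbers: the shift along the tool's x, y, z in m, then the turn, a rotation vector about the tool's x, y, z in rad. A call has 1 to 12 rows; each row is the pose to reach, as a shift and turn from the pose commanded when the call began, along the tool's axes at that moment; what a row does not reach only later rows make up. A row lasts 1/10 s, in which the tool goes at most 50 mm and 8.59 degrees, less where a joint would pass 70% of its speed; a pose out of reach is approached as far as the arm can. A call with a gripper value outside its range is refused whole. "gripper" is the finger opening in m, from 0 to 0.0854, set as the call begins (left out, the last holds). The fingers move at their own pace and stop on an object; "force" is the grip in N (left out, the last holds). Time passes only in rows, so rows that repeat a pose let the fingers close. It gives the time, the measured TCP pose, the force and the opening at its end, in the units of the state.
- sense(): the state, without advancing time (a new reading comes with each control period).
- snapshot(name): name is "scene" or "side" or "wrist"; returns the picture (480x640x3 uint8, red, green, blue); there is no depth.
- camera_model(name): a dict with "fx", "fy", "cx", "cy" (pixels), "distortion" ([k1, k2, p1, p2, k3] as OpenCV has them; the pictures are not rectified), "camera_from_world" (4x4, takes a point from world to camera coordinates). Camera axes: x right, y up, looking along -z (the intrinsics and any distortion apply to the point x, -y, -z); pixel columns grow to the right and rows downward; lengths in m; the calibration is good to about 2 mm. A picture is of the moment at which its call begins: read the wrist's pose just before it. camera_model takes no time and is no camera call; for the wrist camera it gives the pose at the moment of the call.
- sign_off(): hands the job in, once; it reports no verdict.
The state is a dict: "t": time; "q": joint angles; "qd": joint speeds; "tau": joint torques, N m; "tcp_pos": TCP position; "tool_rot": TCP orientation; "force": force on the tool from outside, world axes, zero at the start; "ft_torque": the same for the moment, N m; "finger_gap": opening from 0.0 (shut) to 1.0 (fully open).
Only numpy, scipy, OpenCV 4.12 (cv2) and the standard library are available. Lean on these libraries where they do the work, as an engineer would, in place of code of your own. Each camera call takes 0.05 s, during which the arm holds its last target.

## Working session

There is one attempt and no reset: what is moved stays moved. The work goes in short steps, Python scripts to look and compute and a tool call to move; the robot and the scene stay as the last step left them, time stands still between calls to the robot, and variables do not carry over. Pictures are saved under pics/ and viewed, and the job is handed in when it is done.

Besides the shell and the picture viewer there is one more tool, called after ">>>" by a JSON object that holds its "method" and its "body". play_rows: Moves the arm, as the interface text tells. Its arguments: {"type":"object","properties":{"deltas":{"type":"array"},"gripper":{"type":"number"},"force":{"type":"number"}},"required":["deltas"]}

```bash
ls; mkdir -p pics; python3 - <<'E'
from station import *
import cv2
s=sense();print({k:(v if not hasattr(v,'round') else v) for k,v in s.items()}, grip_depth)
for n in("scene","side","wrist"):
    m=camera_model(n);print(n,m)
    cv2.imwrite(f"pics/{n}0.png",snapshot(n)[:,:,::-1])
E
```

```text
pics
{'t': 0.0, 'q': array([-1.45249090e+00,  5.28503731e-01,  1.43391692e+00,  2.01653305e-05,
        1.18139094e+00, -1.78521953e-01]), 'qd': array([ 0.00044194,  0.00013608, -0.00054356, -0.0012336 , -0.00030882,
        0.00110949]), 'tau': array([ 1.86255231e-03, -4.42346871e+01, -1.78021735e+01,  3.14164413e-05,
        8.22048343e-03,  8.06831082e-06]), 'tcp_pos': array([ 0.1827387 , -0.5969334 ,  0.23030589]), 'tool_rot': array([-0.10452653,  0.70011741, -0.69854949,  0.10458695]), 'force': array([-0.41548524,  0.32156734, -0.58756267]), 'ft_torque': array([-0.01849395,  0.01356607, -0.00921715]), 'finger_gap': 1.0005008060731335} 0.0187
scene {'fx': 506.13685557457563, 'fy': 506.13685557457563, 'cx': 317.37776126570606, 'cy': 235.295949685219, 'distortion': array([-0.03154909,  0.        ,  0.        ,  0.        ,  0.        ]), 'camera_from_world': array([[-0.03354697,  0.99932843, -0.01474061,  0.02775873],
       [-0.79043403, -0.01750279,  0.61229706,  0.42374466],
       [ 0.61162786,  0.03219219,  0.79049037, -1.13837632],
       [ 0.        ,  0.        ,  0.       
[... 243 characters left out ...]
([[-0.97194979, -0.23489879,  0.01166909,  0.59263608],
       [ 0.17569242, -0.6921954 ,  0.69999836, -0.17344922],
       [-0.15635148,  0.68241343,  0.71404911, -0.60302626],
       [ 0.        ,  0.        ,  0.        ,  1.        ]])}
wrist {'fx': 424.95722108682264, 'fy': 424.95722108682264, 'cx': 319.0508666122021, 'cy': 241.62654048281914, 'distortion': array([0.02775895, 0.        , 0.        , 0.        , 0.        ]), 'camera_from_world': array([[ 0.29265453, -0.95621726, -0.00136648, -0.62532202],
       [ 0.92260818,  0.2827433 , -0.26239353,  0.03459118],
       [ 0.25129159,  0.07552993,  0.96495998, -0.37814001],
       [ 0.        ,  0.        ,  0.        ,  1.        ]])}
```

View pics/scene0.png

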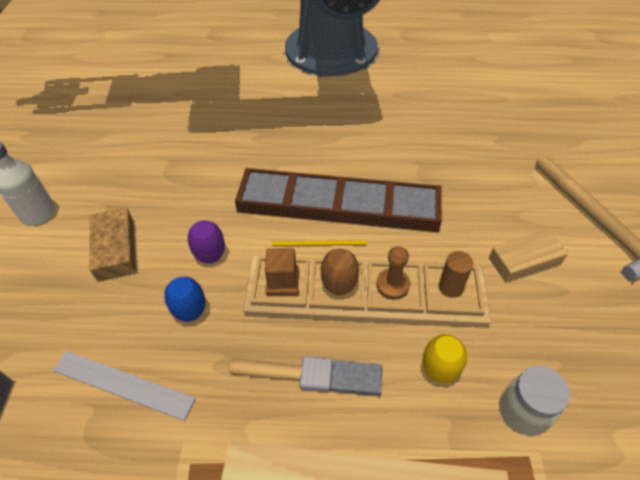

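View pics/side0.png

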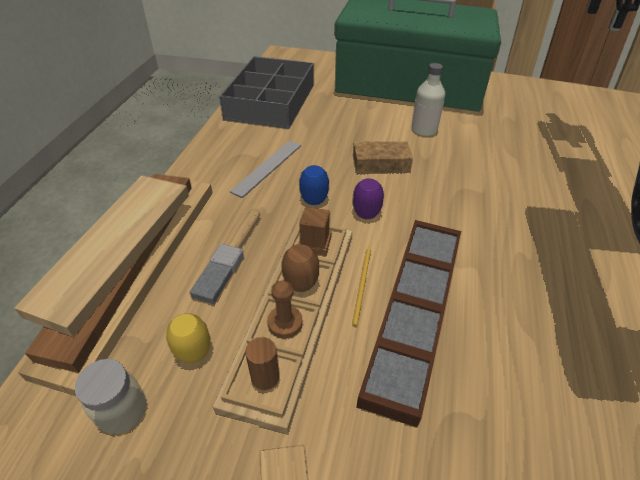

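View pics/wrist0.png

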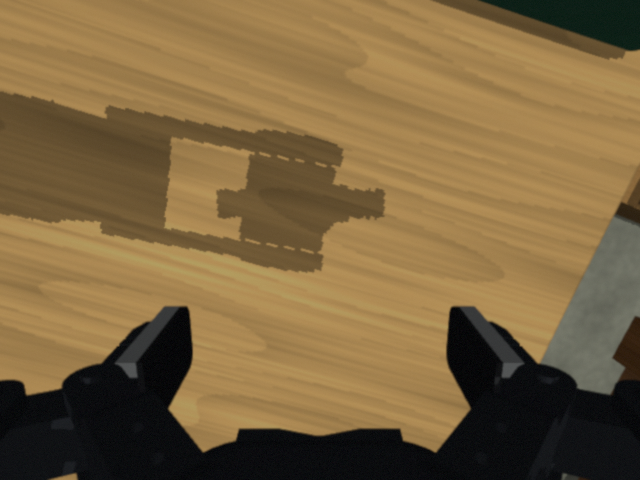

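Scene picture: from the image left, which is the robot's right, the trays hold the block (281,270), bun (340,270), finial (397,270) and column (456,273). The empty rack is at about (340,200), nearer the robot. There are three coloured look-alikes: purple (206,241), blue (185,299) and yellow (445,360). Only the brown bun at (340,270), standing in a tray, fits the description. Image right is +y, so column → bay −123, finial → −41, bun → +41 and block → +123.

```bash
cat > h.py <<'E'
import numpy as np, cv2
from scipy.spatial.transform import Rotation as R
from station import *
D=np.diag([1,-1,-1.])
def ray(m,uv):
    K=np.array([[m['fx'],0,m['cx']],[0,m['fy'],m['cy']],[0,0,1]])
    p=cv2.undistortPoints(np.array(uv,float).reshape(-1,1,2),K,m['distortion']).reshape(-1,2)
    d=np.c_[p,np.ones(len(p))]@D
    T=m['camera_from_world'];Rm=T[:3,:3];o=-Rm.T@T[:3,3]
    d=d@Rm; return o,d/np.linalg.norm(d,axis=1,keepdims=True)
def plane(m,uv,z):
    o,d=ray(m,uv); return o+d*((z-o[2])/d[:,2])[:,None]
def tri(lst):
    A=np.zeros((3,3));b=np.zeros(3)
    for m,uv in lst:
        o,d=ray(m,[uv]);P=np.eye(3)-np.outer(d[0],d[0]);A+=P;b+=P@o
    x=np.linalg.solve(A,b)
    res=[np.linalg.norm((np.eye(3)-np.outer(*[ray(m,[uv])[1][0]]*2))@(x-ray(m,[uv])[0])) for m,uv in lst]
    return x,res
def proj(m,X):
    T=m['camera_from_world'];K=np.array([[m['fx'],0,m['cx']],[0,m['fy'],m['cy']],[0,0,1]])
    p=(np.atleast_2d(X)@T[:3,:3].T+T[:3,3])@D
    return cv2.projectPoints(p,np.zeros(3),np.zeros(3),K,m['distortion'])[0].reshape(-1,2)
E
python3 - <<'E'
from h import *
for n in("scene","side"):
    im=cv2.imread(f"pics/{n}0.png");hsv=cv2.cvtColor(im,cv2.COLOR_BGR2HSV)
    x0,y0,w,h=dict(scene=(225,160,275,175),side=(200,195,280,240))[n]
    c=im[y0:y0+h,x0:x0+w]
    cv2.imwrite(f"pics/{n}crop.png",cv2.resize(c,None,fx=min(800/w,600/h),fy=min(800/w,600/h),interpolation=cv2.INTER_CUBIC))
    for p in dict(scene=[(281,270),(340,270),(397,285),(456,280),(270,190),(242,200),(280,300),(292,190)],side=[(262,365),(302,270),(430,245),(400,290)])[n]: print(n,p,hsv[p[1],p[0]])
    grey=((hsv[...,1]<60)&(hsv[...,2]>70)&(hsv[...,2]<190)).astype(np.uint8)
    k,l,s,cc=cv2.connectedComponentsWithStats(grey)
    m=camera_model(n)
    for i in range(1,k):
        if 400<s[i,4]<4000 : print(n,s[i],cc[i].round(1),plane(m,[cc[i]],.023)[0].round(4))
E
```

```text
scene (281, 270) [ 14 167 133]
scene (340, 270) [ 14 171 136]
scene (397, 285) [ 14 163  94]
scene (456, 280) [ 14 161  90]
scene (270, 190) [150   4 126]
scene (242, 200) [ 8 80 96]
scene (280, 300) [ 18 137 201]
scene (292, 190) [  8 151  93]
scene [285  28  32  43 536] [298.4  52.1] [ 0.0547 -0.0667  0.023 ]
scene [   0  154   54   71 2280] [ 25.  192.5] [ 0.4735 -0.5066  0.023 ]
scene [ 242  172   46   32 1158] [265.1 187.3] [ 0.4547 -0.0996  0.023 ]
scene [ 291  176   46   33 1201] [313.9 191.9] [ 0.4635 -0.0177  0.023 ]
scene [ 341  180   45   33 1243] [363.5 196.6] [0.4722 0.064  0.023 ]
scene [ 392  185   44   34 1286] [414.  201.4] [0.481  0.1459 0.023 ]
scene [  54  352  141   68 3318] [125.1 385.1] [ 0.8003 -0.2451  0.023 ]
scene [ 300  357   82   39 2539] [340.2 376.1] [0.78   0.0277 0.023 ]
scene [ 502  366   68   69 3224] [536.1 399.6] [0.8047 0.2699 0.023 ]
side (262, 365) [ 14 137  78]
side (302, 270) [ 13 139 101]
side (430, 245) [  0   0 109]
side (400, 290) [ 90   2 115]
side [ 494    0   29   73 1189] [506.1  28.9] [ 0.2848 -1.1217  0.023 ]
side [532   0  31  78 673] [547.   37.8] [ 0.1607 -1.0903  0.023 ]
side [608   5  32  84 532] [625.3  49.7] [-0.078  -1.0866  0.023 ]
side [234  63  80  42 416] [275.7  84.7] [ 0.866  -0.5563  0.023 ]
side [ 412   74   34   62 1518] [428.4 105.6] [ 0.4935 -0.55    0.023 ]
side [ 230  141   71   57 1019] [264.3 169.1] [ 0.7804 -0.2227  0.023 ]
side [ 409  227   48   36 1171] [433.  244.6] [ 0.4534 -0.1001  0.023 ]
side [ 190  244   53   56 1438] [217.  270.8] [0.7675 0.0361 0.023 ]
side [ 396  261   53   43 1530] [423.1 281.9] [ 0.4624 -0.0185  0.023 ]
side [ 382  301   58   51 1970] [411.4 325.7] [0.4712 0.0632 0.023 ]
side [ 365  348   64   61 2566] [397.3 378. ] [0.4801 0.1454 0.023 ]
side [  75  359   71   74 3663] [109.4 396. ] [0.8178 0.2571 0.023 ]
```

View pics/scenecrop.png

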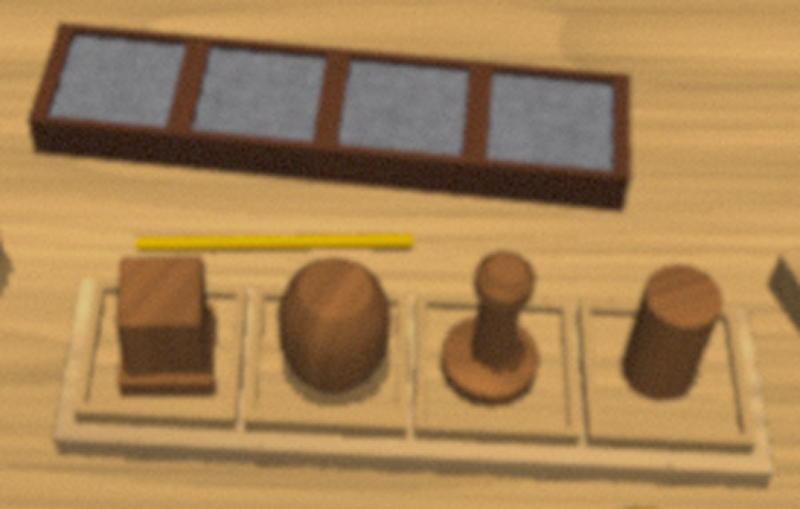

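View pics/sidecrop.png

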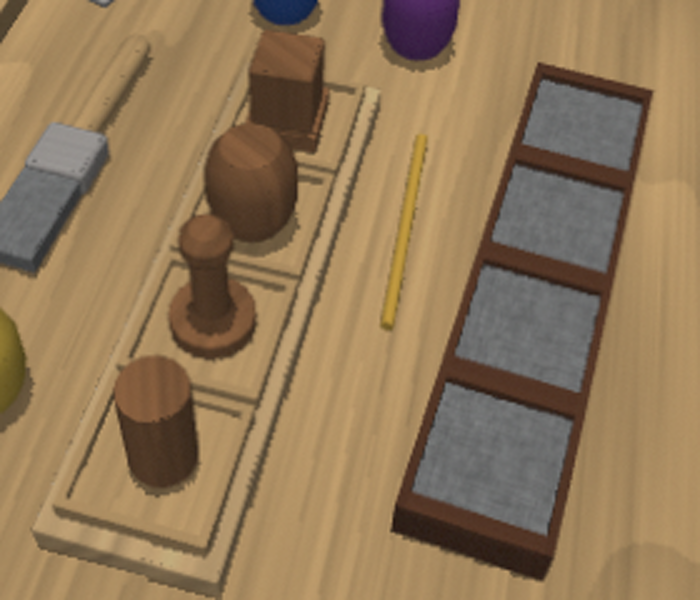

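```bash
python3 - <<'E'
from h import *
s=sense();M=R.from_quat(s['tool_rot']).as_matrix();print(M.round(3))
T=camera_model('wrist')['camera_from_world'];o=-T[:3,:3].T@T[:3,3]
print(o, M.T@(o-s['tcp_pos']), M.T@(T[:3,:3].T@[0,0,-1]),M.T@(T[:3,:3].T@[1,0,0]))
# brown feet masks in both views
for n in("scene","side"):
    im=cv2.imread(f"pics/{n}0.png");hsv=cv2.cvtColor(im,cv2.COLOR_BGR2HSV);m=camera_model(n)
    x0,y0,w,h=dict(scene=(240,240,260,90),side=(215,205,140,220))[n]
    mk=np.zeros(im.shape[:2],np.uint8);mk[y0:y0+h,x0:x0+w]=((hsv[...,2]<165)&(hsv[...,1]>100)&(hsv[...,0]<16))[y0:y0+h,x0:x0+w]
    mk=cv2.morphologyEx(mk,cv2.MORPH_OPEN,np.ones((3,3)))
    k,l,st,cc=cv2.connectedComponentsWithStats(mk)
    for i in range(1,k):
        if st[i,4]>150: print(n,st[i],cc[i].round(1),plane(m,[cc[i]],.055)[0].round(3))
    cv2.imwrite(f"pics/m{n}.png",mk*255)
E
```

```text
[[-0.956 -0.     0.292]
 [-0.292  0.002 -0.956]
 [-0.    -1.    -0.002]]
[ 0.24611939 -0.57922115  0.37323142] [-0.06588525 -0.14268848  0.0011866 ] [2.62731580e-01 9.64868764e-01 6.20368203e-04] [-1.72636726e-04 -5.95947330e-04  9.99999808e-01]
scene [377 247  32  51 955] [394.7 273.9] [0.644 0.101 0.055]
scene [ 265  248   33   48 1277] [280.7 271.2] [ 0.643 -0.056  0.055]
scene [ 322  249   36   45 1240] [339.5 270.5] [0.64  0.025 0.055]
scene [441 252  32  45 880] [456.2 271.9] [0.639 0.187 0.055]
side [ 268  207   64  131 3960] [299.2 271. ] [0.639 0.032 0.055]
side [ 246  337   33   53 1393] [262.4 362.8] [0.642 0.182 0.055]
```

```bash
cat >> h.py <<'E'
def target_R(yaw):  # tool z along (cos yaw, sin yaw), y down
    c,s=np.cos(yaw),np.sin(yaw); z=np.array([c,s,0]);y=np.array([0,0,-1.]);x=np.cross(y,z)
    return np.c_[x,y,z]
def delta(pos,yaw,M=None,p=None):
    s=sense(); M=R.from_quat(s['tool_rot']).as_matrix() if M is None else M
    p=s['tcp_pos'] if p is None else p
    return (M.T@(np.array(pos)-p)).round(4), R.from_matrix(M.T@target_R(yaw)).as_rotvec().round(4)
E
python3 - <<'E'
from h import *
m=camera_model('scene')
a=plane(m,[(244.6,311),(489.9,321.8)],.018);print(a,np.arctan2(a[1,0]-a[0,0],a[1,1]-a[0,1]))
print(delta((.56,.02,.28),-.05))
E
```

```text
[[ 0.68649014 -0.10643426  0.018     ]
 [ 0.69509669  0.23278743  0.018     ]] 0.025366046839922354
(array([-0.5413, -0.0485, -0.4799]), array([ 0.0013, -1.224 , -0.0013]))
```

>>> {"method": "play_rows", "body": {"deltas": [[-0.03,-0.003,-0.027,0,-0.07,0],[-0.06,-0.006,-0.054,0,-0.14,0],[-0.09,-0.009,-0.08,0,-0.21,0],[-0.12,-0.012,-0.107,0,-0.28,0],[-0.15,-0.015,-0.134,0,-0.35,0],[-0.18,-0.018,-0.16,0,-0.42,0],[-0.22,-0.02,-0.195,0,-0.5,0],[-0.26,-0.024,-0.23,0,-0.6,0],[-0.3,-0.028,-0.266,0,-0.7,0],[-0.34,-0.032,-0.3,0,-0.8,0],[-0.38,-0.036,-0.337,0,-0.9,0],[-0.42,-0.04,-0.373,0,-1.0,0]], "gripper": 0.0854}}

```text
t: 1.35
tcp_pos: [0.4649, -0.1347, 0.2699]
tool_rot: [0.428, -0.563, 0.563, -0.428]
force: [1.6, -1.9, 0.3]
finger_gap: 1.002
```

```bash
python3 - <<'E'
from h import *
s=sense();print(s['t'],s['q'].round(3),s['tcp_pos'],s['force'].round(2))
print(delta((.56,.02,.28),-.05))
E
```

```text
1.35 [-0.513  0.287  1.728 -0.     1.126 -0.243] [ 0.4648641  -0.13472565  0.26986682] [ 1.55 -1.85  0.31]
(array([-0.1745, -0.0101,  0.0504]), array([-1.0e-04, -2.2e-01,  1.0e-04]))
```

>>> {"method": "play_rows", "body": {"deltas": [[-0.035,-0.002,0.01,0,-0.044,0],[-0.07,-0.004,0.02,0,-0.088,0],[-0.105,-0.006,0.03,0,-0.13,0],[-0.14,-0.008,0.04,0,-0.175,0],[-0.17,-0.01,0.05,0,-0.21,0],[-0.17,-0.01,0.05,0,-0.21,0],[-0.17,-0.01,0.05,0,-0.21,0]]}}

```text
t: 2.05
tcp_pos: [0.558, 0.0139, 0.2792]
tool_rot: [-0.485, 0.516, -0.515, 0.484]
force: [-0.7, -0.6, -0.3]
finger_gap: 0.999
```

```bash
python3 - <<'E'
from h import *
import json
s=sense();m=camera_model('wrist');cv2.imwrite('pics/w1.png',snapshot('wrist')[:,:,::-1])
json.dump({k:(v.tolist() if hasattr(v,'tolist') else v) for k,v in m.items()},open('w1.json','w'))
print(s['t'],s['tcp_pos'],s['tool_rot'],s['force'].round(2))
E
```

```text
2.05 [0.55802449 0.01394134 0.27923193] [-0.4845472   0.51561415 -0.51514879  0.48371249] [-0.66 -0.58 -0.25]
```

View pics/w1.png

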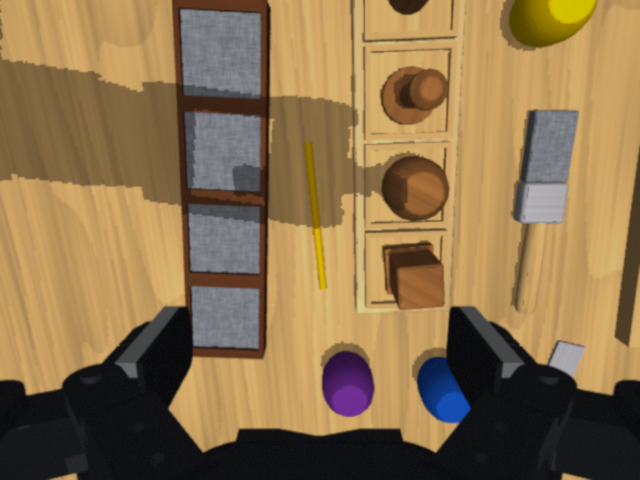

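The wrist view shows the block (415,275), bun (415,188) and finial (410,95) in their trays, with the column cut off at the top (410,3). The four rack bays are at x≈225. The purple and blue eggs at (348,383) and (443,390) and the yellow one at (552,20) stand outside the trays. I'll take a second view 0.1 m to the left.

>>> {"method": "play_rows", "body": {"deltas": [[-0.04,0,0,0,0,0],[-0.08,0,0,0,0,0],[-0.1,0,0,0,0,0],[-0.1,0,0,0,0,0],[-0.1,0,0,0,0,0]]}}

```text
t: 2.6
tcp_pos: [0.5643, 0.1121, 0.2796]
tool_rot: [0.484, -0.516, 0.516, -0.483]
force: [0.0, -0.5, -0.3]
finger_gap: 1.001
```

```bash
python3 - <<'E'
from h import *
import json
s=sense();m=camera_model('wrist');cv2.imwrite('pics/w2.png',snapshot('wrist')[:,:,::-1])
json.dump({k:(v.tolist() if hasattr(v,'tolist') else v) for k,v in m.items()},open('w2.json','w'))
print(s['t'],s['tcp_pos'],s['tool_rot'],s['qd'].round(3))
E
```

```text
2.6 [0.56428601 0.11214822 0.2795548 ] [ 0.48399157 -0.51584824  0.51593376 -0.48318227] [-0.02  -0.001 -0.     0.001 -0.001  0.002]
```

View pics/w2.png

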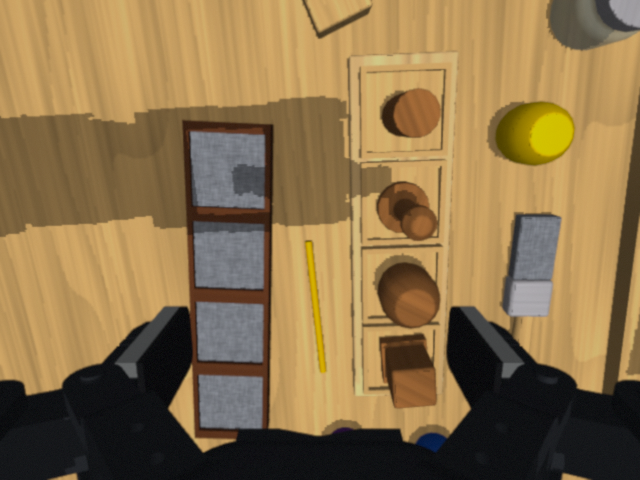

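```bash
python3 - <<'E'
from h import *
for n,(x,y,w,h) in dict(w1=(350,0,120,320),w2=(345,45,120,370)).items():
    im=cv2.imread(f'pics/{n}.png')[y:y+h,x:x+w]
    im=cv2.rotate(im,cv2.ROTATE_90_CLOCKWISE)
    f=800/h
    a=cv2.resize(im,None,fx=f,fy=f,interpolation=cv2.INTER_CUBIC)
    v=cv2.cvtColor(im,cv2.COLOR_BGR2HSV)
    mk=((v[...,0]<16)&(v[...,1]>105)&(v[...,2]<170)).astype(np.uint8)*255
    top=((v[...,0]<16)&(v[...,1]>105)&(v[...,2]<170)&(v[...,2]>100)).astype(np.uint8)*100
    b=cv2.resize(cv2.merge([mk,mk-top,mk]),None,fx=f,fy=f,interpolation=0)
    cv2.imwrite(f'pics/{n}c.png',np.vstack([a,b]));print(f)
E
```

```text
2.5
2.1621621621621623
```

View pics/w1c.png

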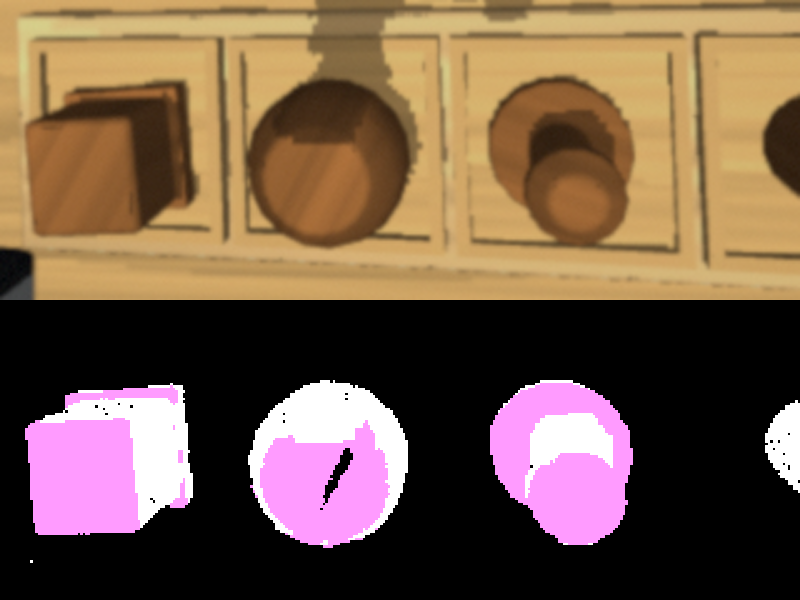

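View pics/w2c.png

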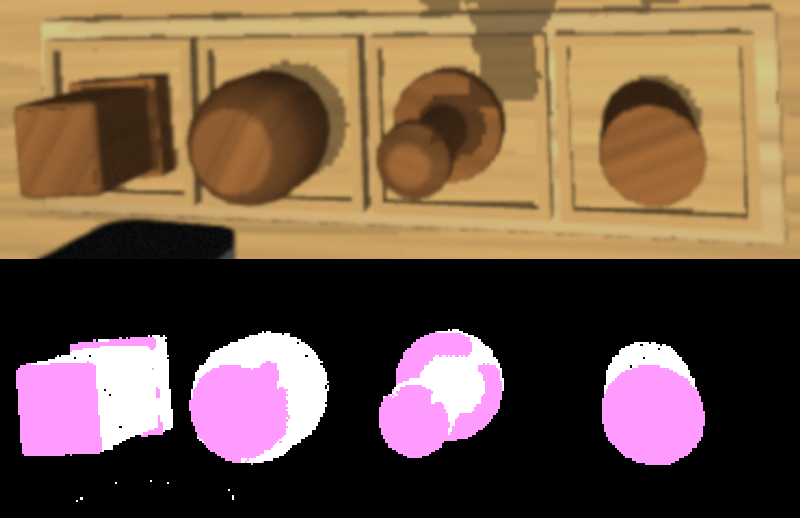

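```bash
cat > meas.py <<'E'
from h import *
import json
def load(n):
    im=cv2.imread(f'pics/{n}.png');m={k:(np.array(v) if isinstance(v,list) else v) for k,v in json.load(open(f'{n}.json')).items()}
    v=cv2.cvtColor(im,cv2.COLOR_BGR2HSV)
    mk=((v[...,0]<16)&(v[...,1]>105)&(v[...,2]<170)).astype(np.uint8)
    return im,m,v,mk
def comp(mk,p):
    k,l,s,c=cv2.connectedComponentsWithStats(mk);q=(l==l[p[1],p[0]]).astype(np.uint8)
    cn=max(cv2.findContours(q,cv2.RETR_EXTERNAL,cv2.CHAIN_APPROX_NONE)[0],key=cv2.contourArea)
    return cn.reshape(-1,2)
def ring(cn,c,r):
    c=np.array(c,float)
    for t in (.2,.12,.1,.08,.08):
        d=np.linalg.norm(cn-c,axis=1);P=cn[abs(d-r)<t*r].astype(float)
        A=np.c_[2*P,np.ones(len(P))];x=np.linalg.lstsq(A,(P**2).sum(1),rcond=None)[0];c=x[:2];r=np.sqrt(x[2]+c@c)
    return c,r,len(P)
E
python3 - <<'E'
from meas import *
W={n:load(n) for n in('w1','w2')}
def top(n,p,lo=100):
    im,m,v,mk=W[n];t=cv2.morphologyEx((mk&(v[...,2]>lo)).astype(np.uint8),cv2.MORPH_OPEN,np.ones((5,5)))
    return comp(t,p)
# block
bl={}
for n,p in(('w1',(420,285)),('w2',(412,385))):
    c=top(n,p);r=cv2.minAreaRect(c);q=cv2.approxPolyDP(c,6,True).reshape(-1,2);bl[n]=q
    X=plane(W[n][1],q+0.0,.083);print('block',n,q.tolist(),X[:,:2].round(4).tolist(),'mean',X.mean(0).round(4), [np.linalg.norm(X[i]-X[i-1]).round(4) for i in range(len(q))])
    e=X-np.roll(X,1,0);print('yaw',[((np.arctan2(a[1],a[0])+np.pi/4)%(np.pi/2)-np.pi/4).round(3) for a in e])
# bun silhouette
pts=[]
for n,p in(('w1',(415,190)),('w2',(410,295))):
    c=comp(W[n][3],p);e=cv2.fitEllipse(c);pts.append((W[n][1],e[0]));print('bun',n,e,plane(W[n][1],[e[0]],.055)[0].round(4))
print('tri bun',tri(pts))
pts=[];
for n,c0,r in(('w1',(429,89),19),('w2',(419,223),17)):
    cn=comp(W[n][3],(c0[0],c0[1]));c,r,k=ring(cn,c0,r);pts.append((W[n][1],c));print('ball',n,c,r,k,plane(W[n][1],[c],.093)[0].round(4))
print('tri ball',tri(pts))
for n,c0,r in(('w1',(405,95),29),('w2',(402,206),25)):
    cn=comp(W[n][3],(c0[0]-15,c0[1]));c,r,k=ring(cn,c0,r);print('disc',n,c,r,k,plane(W[n][1],[c],.03)[0].round(4))
c=top('w2',(416,113));e=cv2.fitEllipse(c);print('col w2',e,plane(W['w2'][1],[e[0]],.089)[0].round(4))
cp=[(W['w2'][1],e[0])]
for n,x0,y0,w,h,lo in(('scene',440,250,36,26,105),('side',243,334,40,30,85)):
    im=cv2.imread(f'pics/{n}0.png')[y0:y0+h,x0:x0+w];v=cv2.cvtColor(im,cv2.COLOR_BGR2HSV)
    t=((v[...,0]<16)&(v[...,1]>105)&(v[...,2]<170)&(v[...,2]>lo)).astype(np.uint8)
    t=cv2.morphologyEx(t,cv2.MORPH_OPEN,np.ones((3,3)));cn=max(cv2.findContours(t,0,1)[0],key=cv2.contourArea)
    e=cv2.fitEllipse(cn);u=np.array(e[0])+(x0,y0);print('col',n,u,e[1:],plane(camera_model(n),[u],.089)[0].round(4));cp.append((camera_model(n),u))
print('tri col',tri(cp))
# rack bays
bays={}
for n in W:
    im,m,v,mk=W[n];g=((v[...,1]<70)&(v[...,2]>45)&(v[...,2]<200)).astype(np.uint8);g[:,300:]=0;g[:,:170]=0;g=cv2.morphologyEx(g,cv2.MORPH_CLOSE,np.ones((5,5)))
    k,l,s,cc=cv2.connectedComponentsWithStats(g)
    for i in range(1,k):
        if s[i,4]>2500: print('bay',n,s[i],cc[i].round(1),plane(m,[cc[i]],.023)[0].round(4))
E
```

```text
block w1 [[441, 265], [398, 268], [401, 309], [443, 304]] [[0.6565, -0.0399], [0.6207, -0.0404], [0.6227, -0.0778], [0.6586, -0.0753]] mean [ 0.6396 -0.0583  0.083 ] [np.float64(0.0354), np.float64(0.0358), np.float64(0.0375), np.float64(0.036)]
yaw [np.float64(0.059), np.float64(0.013), np.float64(0.054), np.float64(0.07)]
block w2 [[433, 368], [394, 371], [394, 405], [434, 404]] [[0.6565, -0.0389], [0.6217, -0.0399], [0.621, -0.075], [0.6575, -0.0761]] mean [ 0.6392 -0.0575  0.083 ] [np.float64(0.0372), np.float64(0.0349), np.float64(0.0351), np.float64(0.0366)]
yaw [np.float64(0.026), np.float64(0.028), np.float64(-0.021), np.float64(-0.029)]
bun w1 ((415.01031494140625, 187.98809814453125), (62.00511169433594, 65.3310546875), 109.00391387939453) [0.6411 0.0218 0.055 ]
bun w2 ((408.3829040527344, 295.1991882324219), (56.538883209228516, 66.1693344116211), 147.5116424560547) [0.6409 0.0205 0.055 ]
tri bun (array([0.63999488, 0.02256176, 0.05992838]), [np.float64(4.540946489519289e-05), np.float64(4.54094648954085e-05)])
ball w1 [428.06508475  88.17945882] 19.02693727780527 59 [0.64
[... 809 characters left out ...]
 0.08533245]), [np.float64(0.0014045885684386117), np.float64(0.001543193160595251), np.float64(0.0004978850498694977)])
bay w1 [ 179    8   82   91 6935] [220.5  53.1] [0.4805 0.1439 0.023 ]
bay w1 [ 184  112   77   80 5748] [222.3 151.1] [0.4716 0.0618 0.023 ]
bay w1 [ 188  204   72   70 4837] [223.8 238.5] [ 0.4629 -0.0208  0.023 ]
bay w1 [ 190  286   69   64 4101] [224.7 317.1] [ 0.4537 -0.1034  0.023 ]
bay w2 [ 189  131   77   78 5584] [227.5 169.5] [0.4807 0.1431 0.023 ]
bay w2 [ 193  221   72   69 4644] [228.5 255. ] [0.4715 0.0605 0.023 ]
bay w2 [ 196  302   68   61 3969] [229.4 331.8] [ 0.4627 -0.022   0.023 ]
bay w2 [ 198  375   65   55 3436] [230.2 401.7] [ 0.4539 -0.1043  0.023 ]
```

```bash
python3 - <<'E'
from h import *
s=sense();z=R.from_quat(s['tool_rot']).as_matrix();print(z.round(4),np.arctan2(z[1,2],z[0,2]),s['tcp_pos'])
print(delta((.642,.182,.15),-.05),delta((.642,.182,.042),-.05))
E
```

```text
[[-6.540e-02 -6.000e-04  9.979e-01]
 [-9.979e-01 -8.000e-04 -6.540e-02]
 [ 8.000e-04 -1.000e+00 -6.000e-04]] -0.06544890396659567 [0.56442826 0.11175661 0.27960817]
(array([-0.0753,  0.1295,  0.0729]), array([ 0.0006, -0.0154,  0.0008])) (array([-0.0754,  0.2375,  0.0729]), array([ 0.0006, -0.0154,  0.0008]))
```

>>> {"method": "play_rows", "body": {"deltas": [[-0.025,0.03,0.024,0,0,0],[-0.05,0.065,0.048,0,0,0],[-0.075,0.1,0.073,0,0,0],[-0.075,0.13,0.073,0,0,0],[-0.075,0.16,0.073,0,0,0],[-0.075,0.16,0.073,0,0,0]]}}

```text
t: 3.25
tcp_pos: [0.639, 0.1811, 0.1146]
tool_rot: [-0.486, 0.518, -0.514, 0.48]
force: [-0.8, 0.5, 0.5]
finger_gap: 0.999
```

```bash
python3 - <<'E'
from h import *
s=sense();print(s['t'],s['tcp_pos'],s['force'].round(2))
print(delta((.642,.182,.042),-.065))
m=camera_model('wrist');im=snapshot('wrist').copy()
cv2.imwrite('pics/c1.png',im[:,:,::-1])
E
```

```text
3.25 [0.6390075  0.18112694 0.11462949] [-0.76  0.53  0.47]
(array([-0.0012,  0.0726,  0.0037]), array([ 0.0108, -0.0011,  0.0024]))
```

View pics/c1.png

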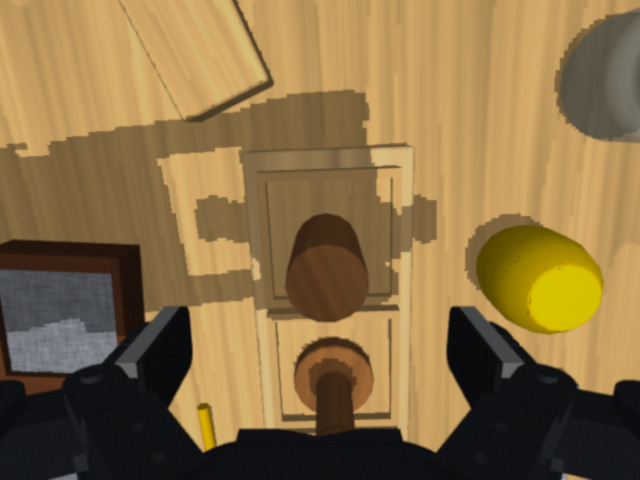

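>>> {"method": "play_rows", "body": {"deltas": [[0,0.025,0,0,0,0],[0,0.05,0,0,0,0],[0,0.07,0,0,0,0],[0,0.076,0,0,0,0],[0,0.076,0,0,0,0],[0,0.076,0,0,0,0]]}}

```text
t: 3.9
tcp_pos: [0.644, 0.1831, 0.0458]
tool_rot: [0.483, -0.515, 0.517, -0.485]
force: [0.5, 0.6, 0.3]
finger_gap: 1.003
```

```bash
python3 - <<'E'
from h import *
s=sense();print(s['t'],s['tcp_pos'],s['force'].round(2))
print(delta((.642,.182,.042),-.065))
cv2.imwrite('pics/c2.png',snapshot('wrist')[:,:,::-1])
E
```

```text
3.9 [0.64400618 0.1831324  0.0457957 ] [0.51 0.6  0.27]
(array([ 0.0013,  0.0038, -0.0019]), array([-0.0035,  0.0004, -0.0006]))
```

View pics/c2.png

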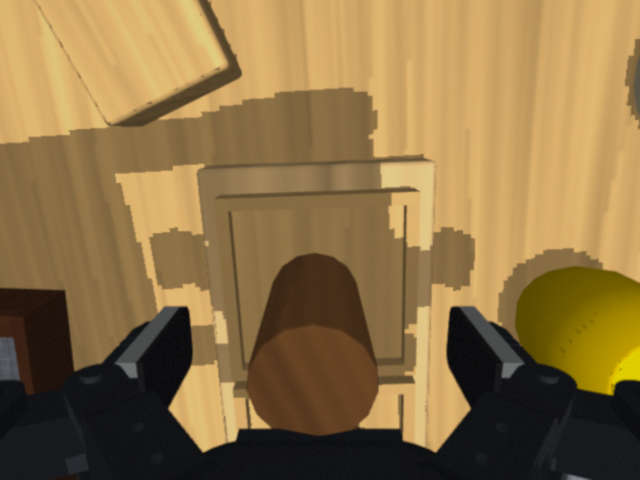

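Column centred between the open fingers at (313,375), so I'll close.

>>> {"method": "play_rows", "body": {"deltas": [[0,0.001,0,0,0,0],[0,0.001,0,0,0,0],[0,0.001,0,0,0,0],[0,0.001,0,0,0,0],[0,0.001,0,0,0,0],[0,0.001,0,0,0,0],[0,0.001,0,0,0,0],[0,0.001,0,0,0,0]], "gripper": 0.015, "force": 30}}

```text
t: 4.75
tcp_pos: [0.6427, 0.1835, 0.0431]
tool_rot: [0.484, -0.516, 0.516, -0.484]
force: [-1.3, -0.4, 4.6]
finger_gap: 0.406
```

```bash
python3 - <<'E'
from h import *
s=sense();print(s['t'],s['tcp_pos'],s['force'].round(2),s['finger_gap'],s['finger_gap']*.0854,np.abs(s['qd']).max())
print(delta((.4542,-.1008,.15),-.065))
E
```

```text
4.75 [0.64265826 0.18353425 0.04314441] [-1.25 -0.44  4.62] 0.40573344740352113 0.03464963640826071 0.001679060260240325
(array([ 0.2958, -0.107 , -0.1698]), array([-0.0006,  0.0011, -0.0002]))
```

>>> {"method": "play_rows", "body": {"deltas": [[0,-0.02,0,0,0,0],[0,-0.05,0,0,0,0],[0,-0.09,0,0,0,0],[0,-0.12,0,0,0,0],[0.02,-0.125,-0.012,0,0,0],[0.055,-0.125,-0.032,0,0,0],[0.095,-0.125,-0.055,0,0,0],[0.135,-0.125,-0.078,0,0,0],[0.175,-0.125,-0.1,0,0,0],[0.215,-0.125,-0.123,0,0,0],[0.25,-0.125,-0.144,0,0,0],[0.28,-0.125,-0.161,0,0,0]]}}

```text
t: 5.95
tcp_pos: [0.4619, -0.087, 0.1672]
tool_rot: [-0.484, 0.516, -0.515, 0.483]
force: [0.7, -0.5, -0.8]
finger_gap: 0.408
```

```bash
python3 - <<'E'
from h import *
s=sense();print(s['t'],s['tcp_pos'],s['force'].round(2),s['finger_gap'],np.abs(s['qd']).max())
print(delta((.4542,-.1008,.048),-.065))
E
```

```text
5.95 [ 0.46189312 -0.08695131  0.16720485] [ 0.72 -0.5  -0.81] 0.4078330006531243 0.7203625430708149
(array([ 0.0144,  0.1192, -0.0066]), array([ 0.0016,  0.0003, -0.0003]))
```

>>> {"method": "play_rows", "body": {"deltas": [[0.015,0.01,-0.009,0,0,0],[0.016,0.035,-0.009,0,0,0],[0.016,0.07,-0.009,0,0,0],[0.016,0.1,-0.009,0,0,0],[0.016,0.112,-0.009,0,0,0],[0.016,0.115,-0.009,0,0,0],[0.016,0.115,-0.009,0,0,0]]}}

```text
t: 6.65
tcp_pos: [0.4536, -0.101, 0.0522]
tool_rot: [-0.484, 0.516, -0.515, 0.484]
force: [-0.0, 0.3, 0.5]
finger_gap: 0.409
```

```bash
python3 - <<'E'
from h import *
s=sense();print(s['t'],s['tcp_pos'],s['force'].round(2),s['finger_gap'],np.abs(s['qd']).max())
print(delta((.4542,-.1008,.043),-.065))
for n in('scene','side'): 
    im=snapshot(n)[:,:,::-1];x,y,w,h=dict(scene=(200,100,300,225),side=(300,150,240,180))[n]
    cv2.imwrite(f'pics/{n}_p1.png',cv2.resize(im[y:y+h,x:x+w],None,fx=800/w,fy=600/h,interpolation=cv2.INTER_CUBIC))
E
```

```text
6.65 [ 0.45357322 -0.10100029  0.0521788 ] [-0.02  0.35  0.49] 0.4094778457251527 0.030676140735576164
(array([-0.0002,  0.0092,  0.0006]), array([ 0.0013,  0.001 , -0.0005]))
```

View pics/side_p1.png

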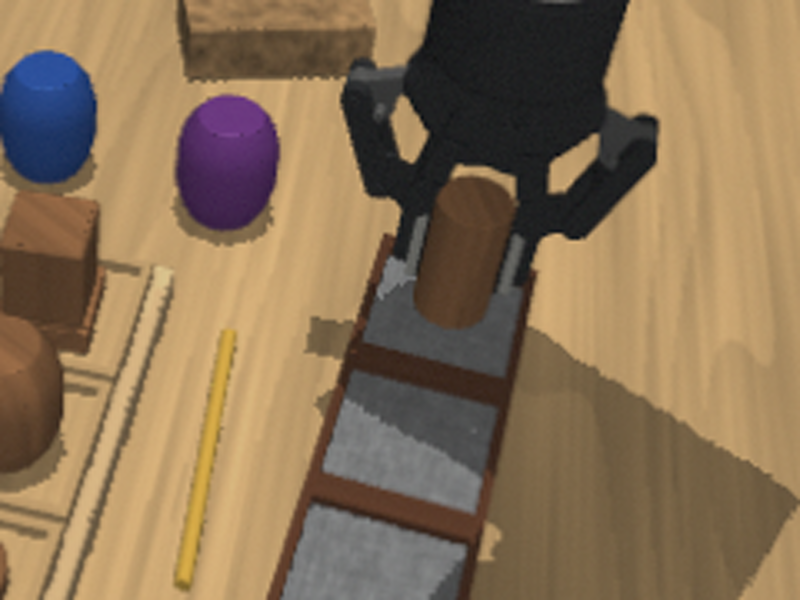

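View pics/scene_p1.png

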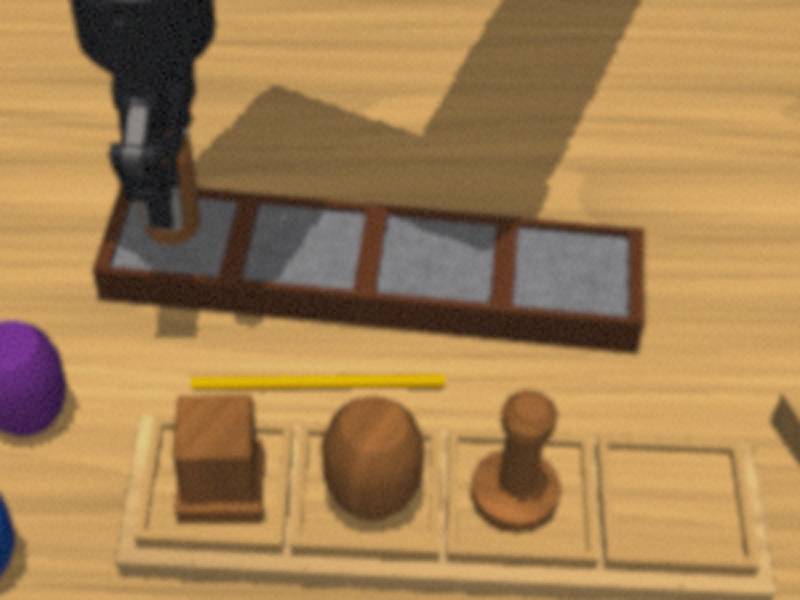

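The column hangs upright over its end bay (side crop 455,315), with margin all round. Now I'll lower it slowly.

>>> {"method": "play_rows", "body": {"deltas": [[0,0.003,0,0,0,0],[0,0.005,0,0,0,0],[0,0.006,0,0,0,0],[0,0.007,0,0,0,0],[0,0.008,0,0,0,0],[0,0.0085,0,0,0,0],[0,0.0085,0,0,0,0]]}}

```text
t: 7.45
tcp_pos: [0.4538, -0.1011, 0.0441]
tool_rot: [-0.484, 0.516, -0.516, 0.484]
force: [-0.4, -0.9, -1.0]
finger_gap: 0.412
```

>>> {"method": "play_rows", "body": {"deltas": [[0,0.0005,0,0,0,0],[0,0.001,0,0,0,0],[0,0.0015,0,0,0,0],[0,0.0015,0,0,0,0]]}}

```text
t: 7.85
tcp_pos: [0.4539, -0.1011, 0.0431]
tool_rot: [0.484, -0.516, 0.516, -0.484]
force: [-0.8, 0.6, 4.5]
finger_gap: 0.413
```

Contact at the same TCP height (0.0431) as at the pick, so I'll open and rise.

>>> {"method": "play_rows", "body": {"deltas": [[0,0,0,0,0,0],[0,0,0,0,0,0],[0,0,0,0,0,0],[0,0,0,0,0,0],[0,0,0,0,0,0],[0,-0.02,0,0,0,0],[0,-0.05,0,0,0,0],[0,-0.09,0,0,0,0],[0,-0.12,0,0,0,0],[0,-0.12,0,0,0,0]], "gripper": 0.0854}}

```text
t: 8.85
tcp_pos: [0.4563, -0.1021, 0.1663]
tool_rot: [0.483, -0.513, 0.519, -0.485]
force: [-0.1, -1.1, 0.3]
finger_gap: 0.998
```

```bash
python3 - <<'E'
from h import *
s=sense();print(s['t'],s['tcp_pos'],s['force'].round(2),s['finger_gap'],np.abs(s['qd']).max())
print(delta((.6415,.0988,.16),-.065),delta((.6415,.0988,.0425),-.065))
E
```

```text
8.85 [ 0.4562848  -0.10214442  0.16626639] [-0.13 -1.13  0.33] 0.9983430787786911 0.06366854950031045
(array([-0.2124,  0.007 ,  0.172 ]), array([-0.0082,  0.0012,  0.0034])) (array([-0.2128,  0.1245,  0.171 ]), array([-0.0082,  0.0012,  0.0034]))
```

>>> {"method": "play_rows", "body": {"deltas": [[-0.03,0,0.025,0,0,0],[-0.065,0,0.053,0,0,0],[-0.1,0,0.082,0,0,0],[-0.135,0,0.111,0,0,0],[-0.17,0,0.14,0,0,0],[-0.2,0.01,0.164,0,0,0],[-0.212,0.03,0.174,0,0,0],[-0.212,0.05,0.174,0,0,0],[-0.212,0.07,0.174,0,0,0],[-0.212,0.07,0.174,0,0,0],[-0.212,0.07,0.174,0,0,0]]}}

```text
t: 9.95
tcp_pos: [0.6403, 0.0993, 0.0916]
tool_rot: [-0.484, 0.516, -0.515, 0.483]
force: [0.6, -0.3, 0.3]
finger_gap: 0.999
```

```bash
python3 - <<'E'
from h import *
s=sense();print(s['t'],s['tcp_pos'],s['force'].round(2),s['finger_gap'],np.abs(s['qd']).max())
print(delta((.6415,.0988,.0425),-.065))
cv2.imwrite('pics/f2.png',snapshot('wrist')[:,:,::-1])
im=snapshot('scene')[:,:,::-1];x,y,w,h=200,150,320,180
cv2.imwrite('pics/f2s.png',cv2.resize(im[y:y+h,x:x+w],None,fx=2.5,fy=2.5,interpolation=cv2.INTER_CUBIC))
E
```

```text
9.95 [0.64026557 0.09929725 0.09156676] [ 0.59 -0.29  0.3 ] 0.9994775374819199 0.03101872240927172
(array([0.0004, 0.0491, 0.0014]), array([0.0025, 0.0009, 0.0001]))
```

View pics/f2.png

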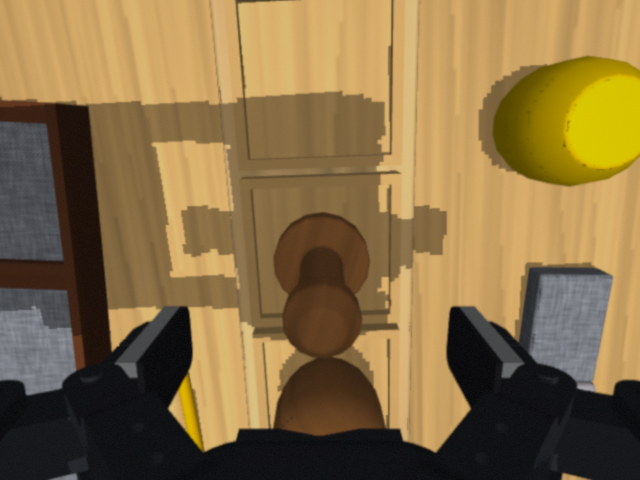

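View pics/f2s.png

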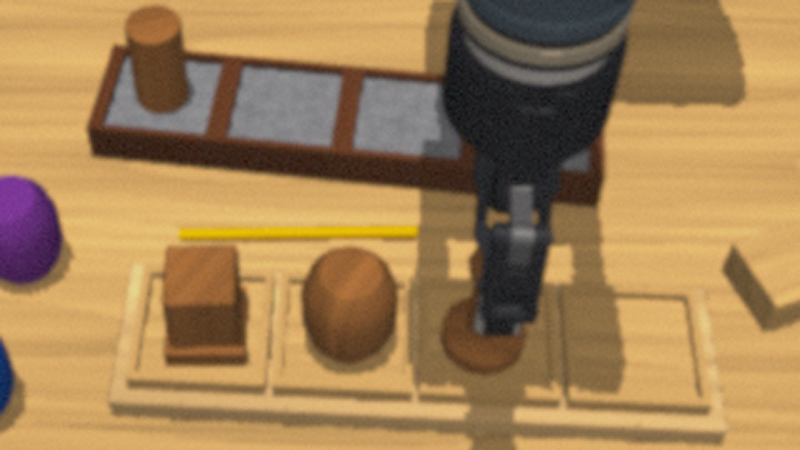

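The column stands upright in the right-end bay (160,60 in the crop). The finial is centred between the fingers (321,318). I'll descend and close.

>>> {"method": "play_rows", "body": {"deltas": [[0,0.02,0,0,0,0],[0,0.038,0.001,0,0,0],[0,0.046,0.001,0,0,0],[0,0.049,0.001,0,0,0],[0,0.05,0.001,0,0,0],[0,0.05,0.001,0,0,0]]}}

```text
t: 10.65
tcp_pos: [0.6427, 0.0993, 0.0436]
tool_rot: [0.483, -0.515, 0.516, -0.484]
force: [0.4, 0.3, -0.0]
finger_gap: 1.002
```

>>> {"method": "play_rows", "body": {"deltas": [[0,0,0,0,0,0],[0,0,0,0,0,0],[0,0,0,0,0,0],[0,0,0,0,0,0],[0,0,0,0,0,0],[0,0,0,0,0,0],[0,0,0,0,0,0],[0,0,0,0,0,0],[0,0,0,0,0,0]], "gripper": 0.005, "force": 30}}

```text
t: 11.55
tcp_pos: [0.6419, 0.0993, 0.0429]
tool_rot: [-0.484, 0.516, -0.516, 0.484]
force: [-1.5, 1.0, 3.7]
finger_gap: 0.239
```

```bash
python3 - <<'E'
from h import *
s=sense();print(s['t'],s['tcp_pos'],s['force'].round(2),s['finger_gap']*.0854,np.abs(s['qd']).max())
print(delta((.463,-.0193,.165),-.065))
E
```

```text
11.55 [0.64185702 0.09932753 0.04287322] [-1.52  0.99  3.69] 0.0204413761225515 0.0006865022012846845
(array([ 0.1298, -0.1221, -0.171 ]), array([0.0003, 0.0011, 0.    ]))
```

>>> {"method": "play_rows", "body": {"deltas": [[0,-0.02,0,0,0,0],[0,-0.05,0,0,0,0],[0,-0.09,0,0,0,0],[0,-0.12,0,0,0,0],[0.015,-0.122,-0.02,0,0,0],[0.038,-0.122,-0.05,0,0,0],[0.064,-0.122,-0.085,0,0,0],[0.09,-0.122,-0.119,0,0,0],[0.114,-0.122,-0.15,0,0,0],[0.13,-0.122,-0.171,0,0,0],[0.13,-0.122,-0.171,0,0,0]]}}

```text
t: 12.65
tcp_pos: [0.4597, -0.0203, 0.1644]
tool_rot: [-0.484, 0.517, -0.515, 0.482]
force: [-0.1, 0.2, -1.1]
finger_gap: 0.237
```

>>> {"method": "play_rows", "body": {"deltas": [[0,0.02,0,0,0,0],[0,0.05,0,0,0,0],[0,0.08,0,0,0,0],[0,0.1,0,0,0,0],[0,0.11,0,0,0,0],[0,0.112,0,0,0,0],[0,0.112,0,0,0,0]]}}

```text
t: 13.35
tcp_pos: [0.4639, -0.0195, 0.0528]
tool_rot: [0.484, -0.515, 0.516, -0.484]
force: [0.6, -0.3, -1.1]
finger_gap: 0.239
```

```bash
python3 - <<'E'
from h import *
s=sense();print(s['t'],s['tcp_pos'],s['force'].round(2),s['finger_gap']*.0854,np.abs(s['qd']).max())
print(delta((.463,-.0193,.043),-.065))
im=snapshot('side')[:,:,::-1];x,y,w,h=300,180,240,180
cv2.imwrite('pics/f3.png',cv2.resize(im[y:y+h,x:x+w],None,fx=800/w,fy=600/h,interpolation=cv2.INTER_CUBIC))
E
```

```text
13.35 [ 0.46387539 -0.01949183  0.05276538] [ 0.57 -0.3  -1.08] 0.020404659300196974 0.023321947649107645
(array([-0.0001,  0.0098, -0.0009]), array([-0.0009,  0.0013,  0.0001]))
```

View pics/f3.png

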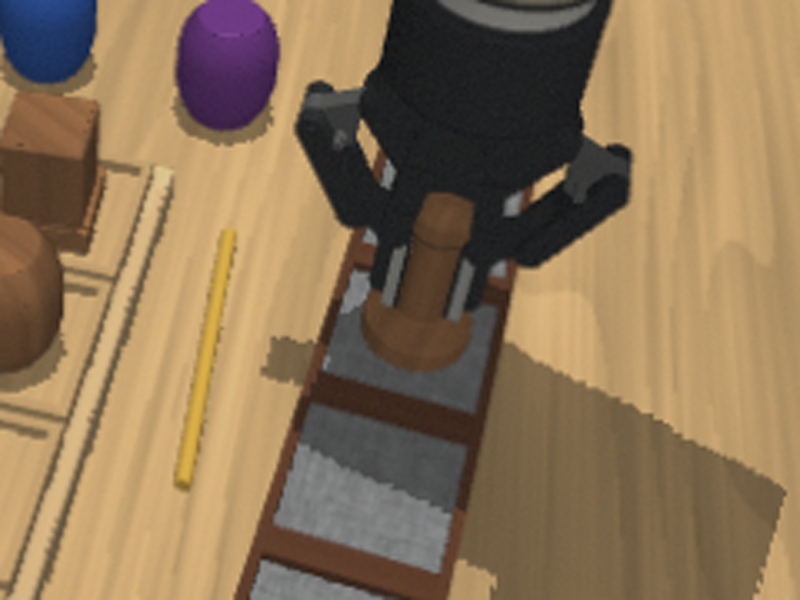

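The finial is upright over its bay (415,320), so I'll lower it.

>>> {"method": "play_rows", "body": {"deltas": [[0,0.003,0,0,0,0],[0,0.005,0,0,0,0],[0,0.006,0,0,0,0],[0,0.007,0,0,0,0],[0,0.008,0,0,0,0],[0,0.0085,0,0,0,0],[0,0.009,0,0,0,0],[0,0.009,0,0,0,0]]}}

```text
t: 14.2
tcp_pos: [0.4631, -0.0195, 0.0436]
tool_rot: [-0.484, 0.516, -0.516, 0.484]
force: [-0.6, -0.5, -1.2]
finger_gap: 0.233
```

>>> {"method": "play_rows", "body": {"deltas": [[0,0.0005,0,0,0,0],[0,0.001,0,0,0,0],[0,0.0015,0,0,0,0],[0,0.0015,0,0,0,0]]}}

```text
t: 14.6
tcp_pos: [0.4631, -0.0192, 0.0429]
tool_rot: [0.484, -0.516, 0.516, -0.484]
force: [-0.3, 1.2, 5.8]
finger_gap: 0.236
```

>>> {"method": "play_rows", "body": {"deltas": [[0,0,0,0,0,0],[0,0,0,0,0,0],[0,0,0,0,0,0],[0,0,0,0,0,0],[0,0,0,0,0,0],[0,0,0,0,0,0],[0,-0.02,0,0,0,0],[0,-0.05,0,0,0,0],[0,-0.09,0,0,0,0],[0,-0.12,0,0,0,0],[0,-0.12,0,0,0,0]], "gripper": 0.0854}}

```text
t: 15.7
tcp_pos: [0.4657, -0.0202, 0.1658]
tool_rot: [0.482, -0.513, 0.518, -0.485]
force: [-0.3, -0.2, -0.2]
finger_gap: 1.003
```

```bash
python3 - <<'E'
from h import *
s=sense();print(s['t'],s['tcp_pos'],s['force'].round(2),s['finger_gap'],np.abs(s['qd']).max())
print(delta((.6405,.0218,.16),-.065,M=target_R(-.065),p=np.array([.4631,-.0193,.163])))
E
```

```text
15.7 [ 0.46566667 -0.02016089  0.16576382] [-0.31 -0.17 -0.24] 1.0031847606131212 0.06426854431238793
(array([-0.0525,  0.003 ,  0.1744]), array([0., 0., 0.]))
```

>>> {"method": "play_rows", "body": {"deltas": [[-0.006,0,0.02,0,0,0],[-0.015,0,0.05,0,0,0],[-0.026,0,0.088,0,0,0],[-0.038,0,0.126,0,0,0],[-0.048,0.01,0.16,0,0,0],[-0.0525,0.03,0.174,0,0,0],[-0.0525,0.05,0.174,0,0,0],[-0.0525,0.07,0.174,0,0,0],[-0.0525,0.07,0.174,0,0,0],[-0.0525,0.07,0.174,0,0,0]]}}

```text
t: 16.7
tcp_pos: [0.6393, 0.0218, 0.0911]
tool_rot: [-0.484, 0.516, -0.515, 0.483]
force: [1.2, -1.2, 0.7]
finger_gap: 1.003
```

```bash
python3 - <<'E'
from h import *
s=sense();print(s['t'],s['tcp_pos'],s['force'].round(2),s['finger_gap'],np.abs(s['qd']).max())
print(delta((.6405,.0218,.031),-.065))
cv2.imwrite('pics/b1.png',snapshot('wrist')[:,:,::-1])
im=snapshot('scene')[:,:,::-1];x,y,w,h=200,150,320,180
cv2.imwrite('pics/b1s.png',cv2.resize(im[y:y+h,x:x+w],None,fx=2.5,fy=2.5,interpolation=cv2.INTER_CUBIC))
E
```

```text
16.7 [0.63929393 0.02182597 0.09109562] [ 1.17 -1.21  0.72] 1.0026303750820398 0.03207528382835021
(array([-0.    ,  0.0601,  0.0014]), array([ 0.0025,  0.001 , -0.0002]))
```

View pics/b1.png

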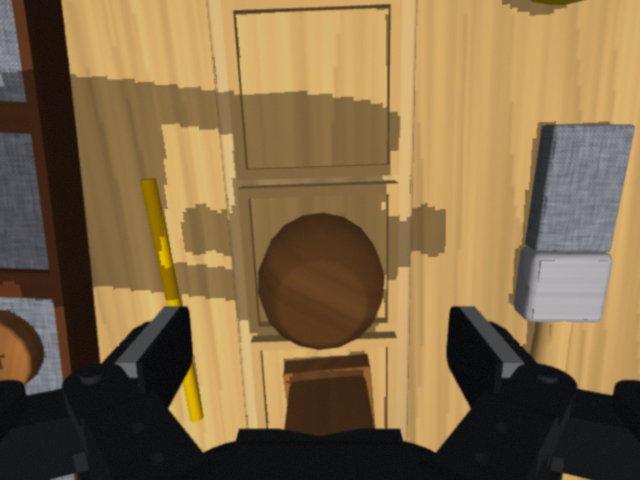

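View pics/b1s.png

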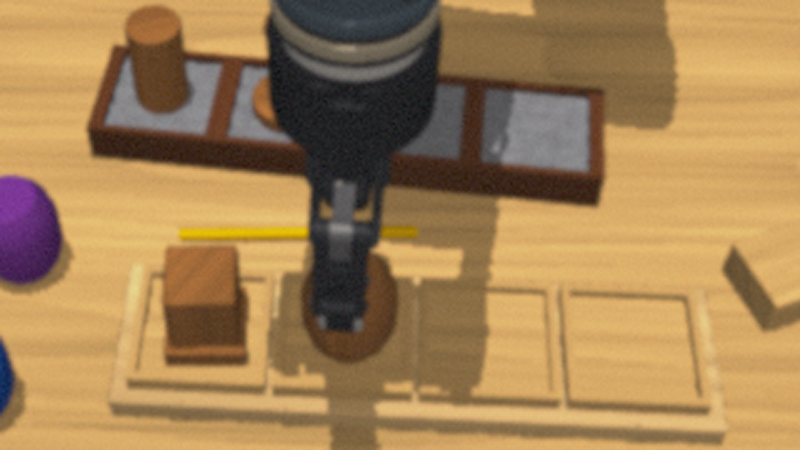

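The brown bun is centred between the fingers (321,280), confirmed as brown and standing in its tray. I'll descend and close on its straight band.

>>> {"method": "play_rows", "body": {"deltas": [[0,0.025,0,0,0,0],[0,0.045,0,0,0,0],[0,0.056,0,0,0,0],[0,0.06,0,0,0,0],[0,0.061,0,0,0,0],[0,0.061,0,0,0,0]]}}

```text
t: 17.4
tcp_pos: [0.6408, 0.0216, 0.0321]
tool_rot: [0.483, -0.515, 0.516, -0.484]
force: [-0.1, 0.4, 0.4]
finger_gap: 1.001
```

>>> {"method": "play_rows", "body": {"deltas": [[0,0,0,0,0,0],[0,0,0,0,0,0],[0,0,0,0,0,0],[0,0,0,0,0,0],[0,0,0,0,0,0],[0,0,0,0,0,0],[0,0,0,0,0,0]], "gripper": 0.03, "force": 35}}

```text
t: 18.1
tcp_pos: [0.6407, 0.0217, 0.0322]
tool_rot: [0.483, -0.515, 0.516, -0.484]
force: [0.1, 0.8, 5.7]
finger_gap: 0.617
```

```bash
python3 - <<'E'
from h import *
s=sense();print(s['t'],s['tcp_pos'],s['force'].round(2),s['finger_gap']*.0854,np.abs(s['qd']).max())
print(delta((.4718,.0623,.154),-.065))
E
```

```text
18.1 [0.64069282 0.02168297 0.03221973] [0.14 0.79 5.66] 0.05272487931606983 0.0015532937405103807
(array([-0.0297, -0.1221, -0.171 ]), array([-0.0016,  0.001 ,  0.0001]))
```

>>> {"method": "play_rows", "body": {"deltas": [[0,-0.02,0,0,0,0],[0,-0.05,0,0,0,0],[0,-0.09,0,0,0,0],[0,-0.12,0,0,0,0],[-0.004,-0.122,-0.02,0,0,0],[-0.009,-0.122,-0.05,0,0,0],[-0.015,-0.122,-0.085,0,0,0],[-0.021,-0.122,-0.119,0,0,0],[-0.026,-0.122,-0.15,0,0,0],[-0.0297,-0.122,-0.171,0,0,0],[-0.0297,-0.122,-0.171,0,0,0]]}}

```text
t: 19.2
tcp_pos: [0.4668, 0.0633, 0.1527]
tool_rot: [-0.485, 0.517, -0.514, 0.483]
force: [-0.3, 0.4, -0.8]
finger_gap: 0.615
```

>>> {"method": "play_rows", "body": {"deltas": [[0,0.02,0,0,0,0],[0,0.05,0,0,0,0],[0,0.08,0,0,0,0],[0,0.1,0,0,0,0],[0,0.11,0,0,0,0],[0,0.112,0,0,0,0],[0,0.112,0,0,0,0]]}}

```text
t: 19.9
tcp_pos: [0.4722, 0.0622, 0.0412]
tool_rot: [0.484, -0.516, 0.516, -0.484]
force: [1.0, -0.2, -0.1]
finger_gap: 0.623
```

```bash
python3 - <<'E'
from h import *
s=sense();print(s['t'],s['tcp_pos'],s['force'].round(2),s['finger_gap']*.0854,np.abs(s['qd']).max())
print(delta((.4718,.0623,.0325),-.065))
im=snapshot('side')[:,:,::-1];x,y,w,h=300,200,240,180
cv2.imwrite('pics/b3.png',cv2.resize(im[y:y+h,x:x+w],None,fx=800/w,fy=600/h,interpolation=cv2.INTER_CUBIC))
E
```

```text
19.9 [0.47218391 0.06215853 0.04124227] [ 0.97 -0.19 -0.11] 0.053189653773259016 0.02528035172860002
(array([-0.0001,  0.0087, -0.0004]), array([-0.0008,  0.0009,  0.    ]))
```

View pics/b3.png

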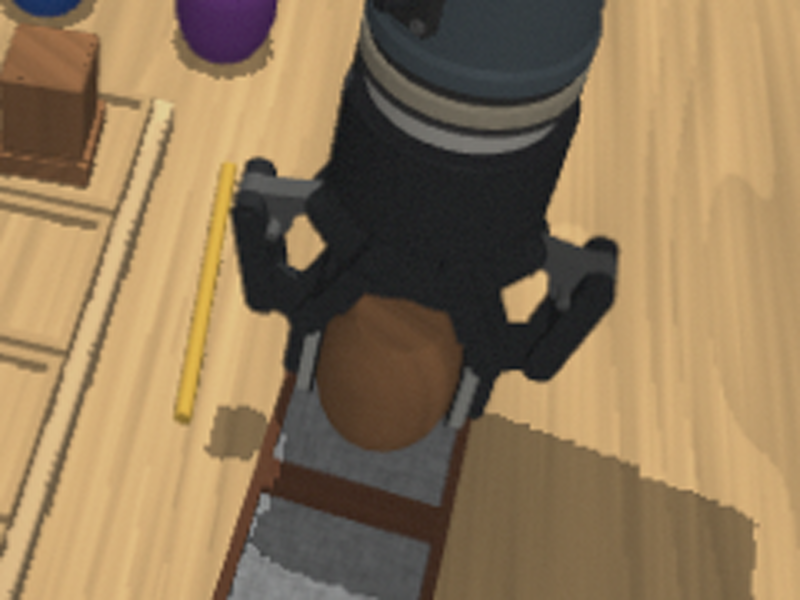

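The bun is upright over its bay (390,370). Lowering until contact.

>>> {"method": "play_rows", "body": {"deltas": [[0,0.003,0,0,0,0],[0,0.005,0,0,0,0],[0,0.006,0,0,0,0],[0,0.007,0,0,0,0],[0,0.0075,0,0,0,0],[0,0.008,0,0,0,0],[0,0.0085,0,0,0,0],[0,0.0085,0,0,0,0]]}}

```text
t: 20.75
tcp_pos: [0.4713, 0.0623, 0.0326]
tool_rot: [-0.484, 0.516, -0.516, 0.484]
force: [-0.2, -0.4, -1.5]
finger_gap: 0.617
```

>>> {"method": "play_rows", "body": {"deltas": [[0,0.0005,0,0,0,0],[0,0.001,0,0,0,0],[0,0.0015,0,0,0,0],[0,0.0015,0,0,0,0]]}}

```text
t: 21.15
tcp_pos: [0.4713, 0.0623, 0.0321]
tool_rot: [0.484, -0.516, 0.516, -0.484]
force: [-1.1, 0.3, 9.1]
finger_gap: 0.623
```

>>> {"method": "play_rows", "body": {"deltas": [[0,0,0,0,0,0],[0,0,0,0,0,0],[0,0,0,0,0,0],[0,0,0,0,0,0],[0,0,0,0,0,0],[0,0,0,0,0,0],[0,-0.02,0,0,0,0],[0,-0.05,0,0,0,0],[0,-0.09,0,0,0,0],[0,-0.13,0,0,0,0],[0,-0.13,0,0,0,0]], "gripper": 0.0854}}

```text
t: 22.25
tcp_pos: [0.4747, 0.0621, 0.1657]
tool_rot: [0.481, -0.513, 0.519, -0.486]
force: [0.3, -0.6, -0.1]
finger_gap: 1.002
```

```bash
python3 - <<'E'
from h import *
s=sense();print(s['t'],s['tcp_pos'],s['force'].round(2),s['finger_gap'],np.abs(s['qd']).max())
print(delta((.6394,-.058,.09),.025,M=target_R(-.065),p=np.array([.4715,.0623,.161])))
E
```

```text
22.25 [0.47466483 0.06213123 0.16565752] [ 0.33 -0.61 -0.11] 1.0023234122545712 0.07289258810445363
(array([0.1091, 0.071 , 0.1754]), array([ 0.  , -0.09,  0.  ]))
```

>>> {"method": "play_rows", "body": {"deltas": [[0.012,0,0.02,0,-0.01,0],[0.034,0,0.055,0,-0.03,0],[0.059,0,0.095,0,-0.05,0],[0.084,0,0.135,0,-0.07,0],[0.103,0.01,0.165,0,-0.09,0],[0.109,0.03,0.175,0,-0.09,0],[0.109,0.05,0.175,0,-0.09,0],[0.109,0.07,0.175,0,-0.09,0],[0.109,0.07,0.175,0,-0.09,0],[0.109,0.07,0.175,0,-0.09,0]]}}

```text
t: 23.25
tcp_pos: [0.6383, -0.0574, 0.0902]
tool_rot: [0.507, -0.494, 0.493, -0.506]
force: [1.2, 0.1, -0.2]
finger_gap: 1.001
```

```bash
python3 - <<'E'
from h import *
s=sense();print(s['t'],s['tcp_pos'],s['force'].round(2),s['finger_gap'],np.abs(s['qd']).max())
print(delta((.6394,-.058,.0395),.025))
cv2.imwrite('pics/k1.png',snapshot('wrist')[:,:,::-1])
im=snapshot('scene')[:,:,::-1];x,y,w,h=200,150,320,180
cv2.imwrite('pics/k1s.png',cv2.resize(im[y:y+h,x:x+w],None,fx=2.5,fy=2.5,interpolation=cv2.INTER_CUBIC))
E
```

```text
23.25 [ 0.63826501 -0.05742866  0.09017641] [ 1.19  0.08 -0.2 ] 1.0014359151277663 0.03371511872308196
(array([0.0006, 0.0507, 0.0012]), array([ 0.0022,  0.001 , -0.0007]))
```

View pics/k1.png

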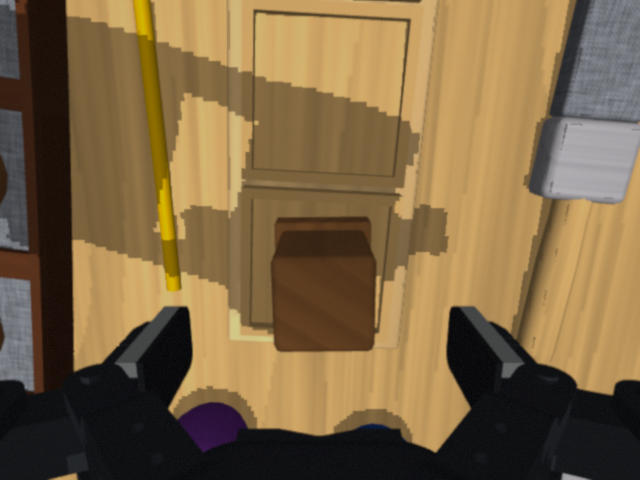

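View pics/k1s.png

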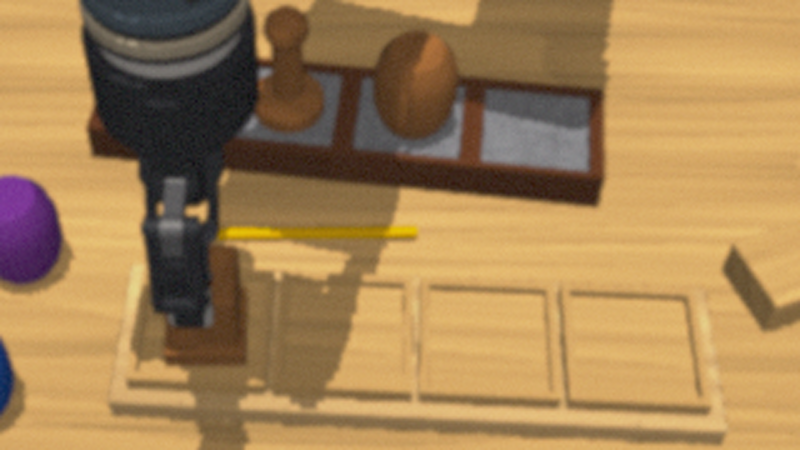

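The finial (290,70) and bun (418,85) stand in their bays. The block's faces are parallel to the pads (centre 323,305). I'll descend and close.

>>> {"method": "play_rows", "body": {"deltas": [[0,0.02,0,0,0,0],[0,0.038,0,0,0,0],[0,0.048,0,0,0,0],[0,0.051,0,0,0,0],[0,0.0515,0,0,0,0],[0,0.0515,0,0,0,0]]}}

```text
t: 23.95
tcp_pos: [0.6397, -0.0578, 0.0406]
tool_rot: [-0.506, 0.493, -0.494, 0.507]
force: [1.2, 1.1, 0.5]
finger_gap: 1.0
```

>>> {"method": "play_rows", "body": {"deltas": [[0,0,0,0,0,0],[0,0,0,0,0,0],[0,0,0,0,0,0],[0,0,0,0,0,0],[0,0,0,0,0,0],[0,0,0,0,0,0],[0,0,0,0,0,0],[0,0,0,0,0,0]], "gripper": 0.02, "force": 30}}

```text
t: 24.75
tcp_pos: [0.6394, -0.0577, 0.0402]
tool_rot: [-0.506, 0.493, -0.494, 0.507]
force: [-0.3, 0.4, 5.0]
finger_gap: 0.464
```

```bash
python3 - <<'E'
from h import *
s=sense();print(s['t'],s['tcp_pos'],s['force'].round(2),s['finger_gap']*.0854,np.abs(s['qd']).max())
print(delta((.4806,.1438,.162),-.107))
E
```

```text
24.75 [ 0.63938054 -0.05773404  0.04018566] [-0.34  0.44  4.98] 0.03958451355543669 0.0010803070034360919
(array([-0.2056, -0.122 , -0.1534]), array([-0.0009,  0.1331,  0.0002]))
```

>>> {"method": "play_rows", "body": {"deltas": [[0,-0.02,0,0,0,0],[0,-0.05,0,0,0,0],[0,-0.09,0,0,0,0],[0,-0.12,0,0,0,0],[-0.018,-0.122,-0.013,0,0.01,0],[-0.044,-0.122,-0.033,0,0.03,0],[-0.074,-0.122,-0.056,0,0.05,0],[-0.106,-0.122,-0.079,0,0.07,0],[-0.138,-0.122,-0.103,0,0.09,0],[-0.168,-0.122,-0.125,0,0.11,0],[-0.193,-0.122,-0.144,0,0.13,0],[-0.2056,-0.122,-0.1534,0,0.133,0]]}}

```text
t: 25.95
tcp_pos: [0.4772, 0.1455, 0.161]
tool_rot: [-0.474, 0.526, -0.525, 0.472]
force: [0.2, 0.4, -1.0]
finger_gap: 0.466
```

>>> {"method": "play_rows", "body": {"deltas": [[0,0,0,0,0,0],[0,0.02,0,0,0,0],[0,0.05,0,0,0,0],[0,0.08,0,0,0,0],[0,0.1,0,0,0,0],[0,0.11,0,0,0,0],[0,0.112,0,0,0,0],[0,0.112,0,0,0,0]]}}

```text
t: 26.75
tcp_pos: [0.4813, 0.1434, 0.0498]
tool_rot: [0.472, -0.526, 0.526, -0.473]
force: [1.2, 0.3, 0.3]
finger_gap: 0.464
```

```bash
python3 - <<'E'
from h import *
s=sense();print(s['t'],s['tcp_pos'],s['force'].round(2),s['finger_gap']*.0854,np.abs(s['qd']).max())
print(delta((.4806,.1438,.0402),-.107))
im=snapshot('side')[:,:,::-1];x,y,w,h=300,220,240,180
cv2.imwrite('pics/k3.png',cv2.resize(im[y:y+h,x:x+w],None,fx=800/w,fy=600/h,interpolation=cv2.INTER_CUBIC))
E
```

```text
26.75 [0.48130496 0.14338397 0.0497668 ] [1.25 0.34 0.3 ] 0.03959524633254489 0.025795860595920806
(array([-0.0003,  0.0096, -0.0008]), array([-0.0009, -0.0006, -0.    ]))
```

View pics/k3.png

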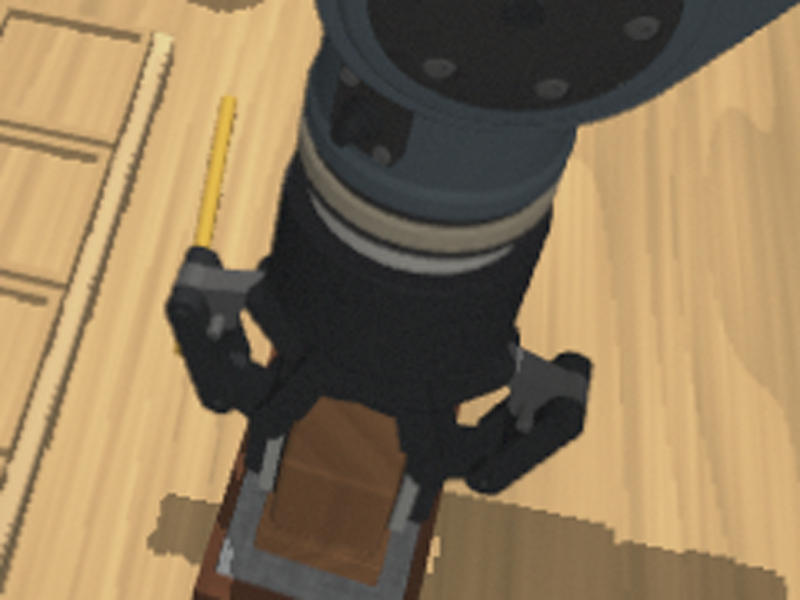

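The block's base lies inside the bay outline with clearance all round (320,530). Lowering.

>>> {"method": "play_rows", "body": {"deltas": [[0,0.003,0,0,0,0],[0,0.005,0,0,0,0],[0,0.006,0,0,0,0],[0,0.007,0,0,0,0],[0,0.008,0,0,0,0],[0,0.0085,0,0,0,0],[0,0.009,0,0,0,0],[0,0.009,0,0,0,0]]}}

```text
t: 27.6
tcp_pos: [0.4803, 0.1439, 0.0406]
tool_rot: [-0.473, 0.526, -0.526, 0.473]
force: [-0.7, -0.2, -1.1]
finger_gap: 0.463
```

>>> {"method": "play_rows", "body": {"deltas": [[0,0.0005,0,0,0,0],[0,0.001,0,0,0,0],[0,0.0015,0,0,0,0],[0,0.0015,0,0,0,0]]}}

```text
t: 28.0
tcp_pos: [0.4803, 0.1439, 0.0401]
tool_rot: [0.472, -0.526, 0.526, -0.473]
force: [-1.1, 0.1, 7.5]
finger_gap: 0.465
```

Contact at the same height (0.0401) as at the pick. I'll open, rise, and back off towards +y for a check.

>>> {"method": "play_rows", "body": {"deltas": [[0,0,0,0,0,0],[0,0,0,0,0,0],[0,0,0,0,0,0],[0,0,0,0,0,0],[0,0,0,0,0,0],[0,0,0,0,0,0],[0,-0.02,0,0,0,0],[0,-0.05,0,0,0,0],[0,-0.09,0,0,0,0],[0,-0.13,0,0,0,0],[0,-0.17,0,0,0,0],[0,-0.2,0,0,0,0]], "gripper": 0.0854}}

```text
t: 29.2
tcp_pos: [0.4807, 0.1439, 0.2417]
tool_rot: [0.472, -0.525, 0.527, -0.473]
force: [0.8, 0.5, -0.4]
finger_gap: 1.002
```

>>> {"method": "play_rows", "body": {"deltas": [[-0.03,-0.01,0.01,0,0,0],[-0.06,-0.02,0.02,0,0,0],[-0.09,-0.03,0.03,0,0,0],[-0.12,-0.03,0.03,0,0,0],[-0.15,-0.03,0.03,0,0,0],[-0.17,-0.03,0.03,0,0,0],[-0.17,-0.03,0.03,0,0,0],[-0.17,-0.03,0.03,0,0,0]]}}

```text
t: 30.0
tcp_pos: [0.5277, 0.3095, 0.2687]
tool_rot: [0.473, -0.526, 0.526, -0.472]
force: [-0.3, -1.0, -0.5]
finger_gap: 0.997
```

```bash
python3 - <<'E'
from h import *
s=sense();print(s['t'],s['tcp_pos'],s['force'].round(2),s['finger_gap'],np.abs(s['qd']).max())
for n in('scene','side'):
    im=snapshot(n)[:,:,::-1];cv2.imwrite(f'pics/{n}_e.png',im);x,y,w,h=dict(scene=(220,130,240,180),side=(320,180,240,240))[n]
    f=min(800/w,600/h);cv2.imwrite(f'pics/{n}_ec.png',cv2.resize(im[y:y+h,x:x+w],None,fx=f,fy=f,interpolation=cv2.INTER_CUBIC))
E
```

```text
30.0 [0.5277274  0.30949575 0.26869429] [-0.26 -0.98 -0.48] 0.9967809634093682 0.02191131729195266
```

View pics/scene_ec.png

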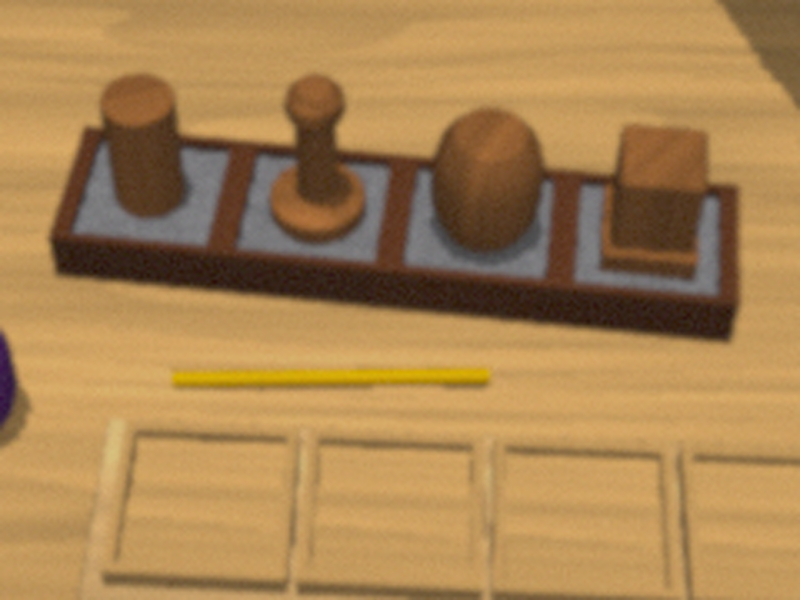

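View pics/side_ec.png

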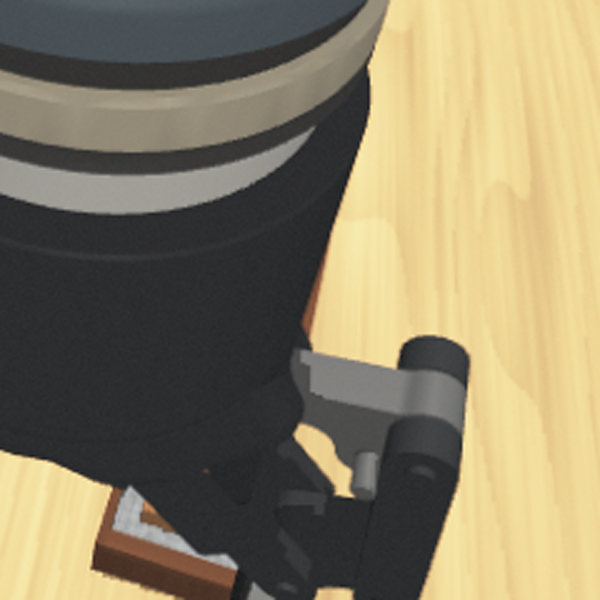

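The scene crop shows column (145,150), finial (318,160), bun (487,180) and block (655,200) upright, one in each bay. The side view is blocked by the arm, so I'll check with the wrist camera from another angle.

>>> {"method": "play_rows", "body": {"deltas": [[0.04,-0.02,0,0,0,0],[0.08,-0.04,0,0,0,0],[0.12,-0.06,0,0,0,0],[0.16,-0.06,0,0,0,0],[0.2,-0.06,0,0,0,0],[0.2,-0.06,0,0,0,0],[0.2,-0.06,0,0,0,0],[0.2,-0.06,0,0,0,0]]}}

```text
t: 30.9
tcp_pos: [0.5068, 0.111, 0.3292]
tool_rot: [-0.472, 0.526, -0.526, 0.473]
force: [0.5, 0.2, 0.5]
finger_gap: 1.001
```

```bash
python3 - <<'E'
from h import *
s=sense();m=camera_model('wrist');im=snapshot('wrist').copy();print(s['t'],s['tcp_pos'])
c=np.array([.4674,.0215]);u=np.array([np.sin(.107),np.cos(.107)])
for k in(-.123,-.041,.041,.123):
    p=c+k*u;print(proj(m,[[*p,.023],[*p,.085]]).round(0).tolist())
    for q in proj(m,[[*p,.023]]): cv2.circle(im,(int(q[0]),int(q[1])),2,(0,255,0),-1)
cv2.imwrite('pics/wend.png',im[:,:,::-1])
E
```

```text
30.9 [0.50683871 0.11101554 0.32924794]
[[294.0, 371.0], [291.0, 404.0]]
[[293.0, 307.0], [290.0, 332.0]]
[[292.0, 237.0], [288.0, 254.0]]
[[291.0, 161.0], [286.0, 167.0]]
```

View pics/wend.png

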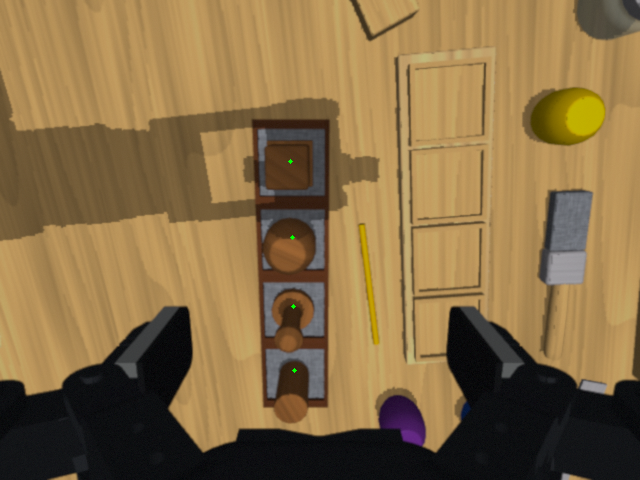

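The wrist view, from the left, shows all four feet upright in their bays: block (289,165), bun (290,245), finial (292,320), column (292,390). Trays are empty, the look-alikes are untouched, and the gripper is clear. Handing in.

```bash
python3 -c "
from station import *
print(sign_off())"
```

```text
the job is handed in; nothing more can be done
None
```

All four feet now stand in the rack in reverse order, and the job was handed in at about 31 s of the 99 s. From the robot's right end to its left the rack holds column, finial, bun and block; the trays held them in the opposite order.

- **Set-down:** Each foot was lowered in sub-millimetre steps to a light contact of about 5–9 N, then released. The tool height at contact matched its height at the pick within 0.2 mm.
- **Last checks:** The scene and wrist pictures show each foot upright in its own bay, the trays empty, the look-alikes where they were, and the gripper open and well clear.
- **Checks that failed or disagreed:**
  - In the last side picture the arm blocked the rack, so I checked from the wrist camera instead.
  - Heights triangulated from the two wrist views came out about 5 mm above the stated ones. For the column, three views together gave 4 mm below.
  - Bay positions differed by up to 4 mm between cameras, so I averaged them. Contact at set-down confirmed that the tray and rack floors are level with each other.

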